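Refit the drive spindle of a bench ring bender

TASK

Put the ring bender back together: first stand the spindle in its two bearings, lowered through the top plate and on into the foot bearing until its collar sits on the plate. Then slide every steel roll disc lying on the bench onto the spindle's square, flat and fully down on one another, and last fit the crank's square socket on top, fully down on the discs. Leave the crank arm pointing midway between the bender's two fixed rolls, and do not disturb the hammer, wrench and grease jar.

Things in the scene. Friction and masses are not known exactly. Their poses are not given: they have to be found in the camera images.
- bender: ring bender, fixed to the bench: grey base plate and, on four steel pillars, a grey bearing plate 12 mm thick, its top 100 mm above the bench. Origin: on the bench, on the vertical axis of the two spindle bearings; z up; -x points from that axis midway between the two fixed rolls, roughly toward the robot. The plate reaches from x -122 to +42 and y -115 to +115 mm
- top_bearing (a point): mouth of the upper bearing (brass bush) at the plate's top face, 100 mm above the bench: round hole 22.5 mm in diameter through the 12 mm plate
- foot_bearing (a point): mouth of the lower bearing, straight below the upper one, 45 mm above the bench: round hole 22.5 mm in diameter, 33 mm deep, in a 60 mm square block on the base plate
- roll_a (a point): centre of the top of one of the two fixed rolls, grooved steel rolls 44 mm in diameter on the plate at x -90, y +85 and -85 mm of the bender, tops 152 mm above the bench
- roll_b (a point): the same point of the other fixed roll (y -85 mm)
- stand: hardwood block 85 x 85 x 60 mm high, fixed to the bench, with a hole 23 mm in diameter and 45 mm deep in its top, in which the spindle stands at the start, its foot 15 mm above the bench. Origin: centre of its underside
- spindle: steel spindle, 160 mm long, 0.4 kg. Origin: centre of its lower end; z along it to the square end; x, y square to the flats. From the origin up: taper 10 to 20 mm diameter over 12 mm, round 20 mm to 82 mm, collar 40 mm diameter to 92 mm, square 20 x 20 mm to 155 mm, tapered nose to 160 mm. Seated, its foot is 18 mm above the bench and it turns freely
- spindle_top (a point): centre of the spindle's upper (nose) end, 160 mm from its origin
- disc1: roll disc, plain steel, 66 mm diameter, 12 mm thick, lying flat on the bench, with a square through bore 22.5 mm wide. Origin: on the bore axis at its underside; z along the bore; x and y square to the bore's flats. Both faces alike. About 0.26 kg. Absent (None from the start) in some runs
- disc2: roll disc, plain steel, 66 mm diameter, 12 mm thick, lying flat on the bench, with a square through bore 22.5 mm wide. Origin: on the bore axis at its underside; z along the bore; x and y square to the bore's flats. Both faces alike. About 0.26 kg. Absent (None from the start) in some runs
- disc3: roll disc, plain steel, 66 mm diameter, 12 mm thick, lying flat on the bench, with a square through bore 22.5 mm wide. Origin: on the bore axis at its underside; z along the bore; x and y square to the bore's flats. Both faces alike. About 0.26 kg. Absent (None from the start) in some runs
- disc4: roll disc, plain steel, 66 mm diameter, 12 mm thick, lying flat on the bench, with a square through bore 22.5 mm wide. Origin: on the bore axis at its underside; z along the bore; x and y square to the bore's flats. Both faces alike. About 0.26 kg. Absent (None from the start) in some runs
- crank: crank, about 0.32 kg, lying ready to lift: square hub 38 x 38 x 40 mm high with a square through bore 22.5 mm wide, sides of bore and hub parallel; from its foot an arm 18 mm wide, 12 mm thick runs along +x to an upright black knob 22 mm in diameter at x 78 mm, its top 64 mm above the underside. Origin: on the bore axis at the underside; z up along the bore
- crank_knob (a point): middle of the crank's knob, 78 mm from the bore axis and 41 mm above the crank's underside
- hammer: hammer lying on the bench at the left; leave it alone
- wrench: wrench lying on the bench beyond the work; leave it alone
- grease: round grease jar, 76 mm in diameter, 75 mm high, standing on the bench at the right; leave it alone
There are look-alikes about, which are no part of the job. Leave any pink or purple look-alike of the disc4 alone.

How it is judged:
By the outcome, as a careful person would: the job done as asked, in the order asked, and still so for the second after the job is handed in, with the robot touching nothing.
Of disc1, disc2, disc3, disc4 only 2 to 4 are there at a start; the rules pass over those that are not, and their reading is None.
At some moment in a run one of disc1, disc2, disc3, disc4, crank may be knocked a few centimetres aside while the robot is not near it.
It also fails if it takes over 210 s, if anything falls off the work surface, if the arm or the gripper's body presses on something with over 40 N, if the wrist force passes 120 N, or if a joint passes its speed limit or range.

ROBOT

A 6-joint arm with a two-finger parallel gripper is mounted at the origin on the work surface. World frame = base frame: x ahead of the robot, y to its left, z up, the work surface at z = 0. Lengths are in m, angles in rad, forces in N, time in s.
With the tool pointing down it reaches from about 0.375 to 0.9 m from the base axis. Payload 3.1 kg.
Tool frame: the origin (TCP) lies at the very end of the fingers, on their centre line; the grasp point (between the pads) lies 19 mm behind it (manip.pinch_z is the distance from the TCP to the grasp point, in m); z points along the fingers, y is the direction in which the jaws open and shut (so a half turn about z gives the same grasp; the last joint's range is limited). The gripper opens to 85 mm and grips with 20 to 120 N. Pads are 22 mm wide; open, the fingers measure 114 mm over their backs; the gripper's body (76 mm by 85 mm) begins 54 mm behind the grasp point. The pads swing forward as they close: fully open they stand 13 mm farther back than shut.
Start: joints at [1.139, 0.527, 1.433, -0, 1.181, -0.178], TCP at [0.156, 0.605, 0.231] pointing down, gripper open.
Joint ranges: [-3.08, 3.08], [-0.75, 2.2], [0.22, 2.44], [-1.43, 4.57], [0, 2.65], [-2.85, 2.85]. Speed limits (rad/s): [2.79, 2.79, 3.14, 3.14, 3.14, 3.14].

INTERFACE

Orientations are given as a unit quaternion [x, y, z, w].
In Python, from station import manip gives the robot as it stands.
- The arm moves only by the tool drive_tool, never from a script. Its argument "increments" is a list of rows, each a list of 7 numbers: the closure in counts, from 0 (fully open) to 255 (shut), then the shift along the tool's x, y, z in cm, then the turn, a rotation vector about the tool's x, y, z in rad. A call has 1 to 20 rows; each row is the pose to reach, as a shift and turn from the pose commanded when the call began, along the tool's axes at that moment; what a row does not reach only later rows make up. A row lasts 1/10 s, in which the tool goes at most 50 mm and 8.59 degrees, less where a joint would pass 70% of its speed; a pose out of reach is approached as far as the arm can. A call with a gripper value outside its range is refused whole. The fingers move at their own pace and stop on an object; "force" is the grip in N (left out, the last holds). Time passes only in rows, so rows that repeat a pose let the fingers close. It gives the time, the measured TCP pose, the force and the opening at its end, in the units of the state.
- manip.sense(): the state, without advancing time (a new reading comes with each control period).
- manip.snapshot(name): name is "side" or "top" or "wrist"; returns the picture (420x560x3 uint8, red, green, blue); there is no depth.
- manip.camera_model(name): a dict with "mtx" (3x3 intrinsics, pixels), "k1" (the pictures are not rectified: a ray, as slopes to the right and down, at radius r is drawn at 1 + k1 r^2 times it, then the intrinsics apply), "cam_to_world" (4x4, takes a point from camera to world coordinates). Camera axes: x right, y down, z forward; pixel columns grow to the right and rows downward; lengths in m; the calibration is good to about 2 mm. A picture is of the moment at which its call begins: read the wrist's pose just before it. camera_model takes no time and is no camera call; for the wrist camera it gives the pose at the moment of the call.
- manip.sign_off(): hands the job in, once; it reports no verdict.
The state is a dict: "t": time; "q": joint angles; "qd": joint speeds; "tau": joint torques, N m; "tcp_pos": TCP position; "tool_rot": TCP orientation; "force": force on the tool from outside, world axes, zero at the start; "ft_torque": the same for the moment, N m; "finger_gap": opening from 0.0 (shut) to 1.0 (fully open).
Only numpy, scipy, OpenCV 4.12 (cv2) and the standard library are available. Lean on these libraries where they do the work, as an engineer would, in place of code of your own. Each camera call takes 0.05 s, during which the arm holds its last target. There are 200 camera calls.

## Working session

There is one attempt and no reset: what is moved stays moved. The work goes in short steps, Python scripts to look and compute and a tool call to move; the robot and the scene stay as the last step left them, time stands still between calls to the robot, and variables do not carry over. Pictures are saved under pics/ and viewed, about 12 in all and at most 16, crops included, and the job is handed in when it is done.

Besides the shell and the picture viewer there is one more tool, called after ">>>" by a JSON object that holds its "fn" and its "kwargs". drive_tool: Moves the arm, as the interface text tells. Its arguments: {"type":"object","properties":{"increments":{"type":"array","items":{"type":"array","items":{"type":"number"}}},"force":{"type":"number"}},"required":["increments"]}

```bash
ls; mkdir -p pics; python3 - <<'E'
from station import manip
import cv2
for n in("top","side"):
    im=manip.snapshot(n); cv2.imwrite(f"pics/{n}0.png",im[:,:,::-1])
    m=manip.camera_model(n); print(n,m)
im=manip.snapshot("wrist"); cv2.imwrite("pics/wrist0.png",im[:,:,::-1]); print(manip.camera_model("wrist"))
s=manip.sense(); print(s, manip.pinch_z)
E
```

```text
pics
top {'mtx': array([[419.3509657 ,   0.        , 269.07699767],
       [  0.        , 419.3509657 , 211.54233207],
       [  0.        ,   0.        ,   1.        ]]), 'k1': 0.005131603788672486, 'cam_to_world': array([[ 4.95653649e-04, -9.89384649e-01,  1.45319549e-01,
         3.64883092e-01],
       [-9.99874633e-01,  1.80954051e-03,  1.57303207e-02,
         2.88521442e-02],
       [-1.58262994e-02, -1.45309128e-01, -9.89259716e-01,
         1.36711571e+00],
       [ 0.00000000e+00,  0.00000000e+00,  0.00000000e+00,
         1.00000000e+00]])}
side {'mtx': array([[418.72547715,   0.        , 279.95181353],
       [  0.        , 418.72547715, 209.98901821],
       [  0.        ,   0.        ,   1.        ]]), 'k1': 0.018346716880349223, 'cam_to_world': array([[-0.972442  , -0.17384259,  0.15535541,  0.32272877],
       [-0.23291939,  0.75369356, -0.61456861,  0.92481036],
       [-0.01025218, -0.63381762, -0.77341459,  1.23124293],
       [ 0.        ,  0.        ,  0.        ,  1.        ]])}
{'mtx': array([[293.24580425,   0.        , 281.0348966 ],
       [  0.        , 293
[... 333 characters left out ...]
      ,  0.        ,  1.        ]])}
{'t': 0.15, 'q': array([ 1.13951036e+00,  5.28236845e-01,  1.43360981e+00, -2.58575842e-05,
        1.18139170e+00, -1.78522739e-01]), 'qd': array([-0.00023244, -0.00223165, -0.00223075, -0.00082396,  0.00139134,
       -0.00013337]), 'tau': array([ 2.77915560e-04, -4.42744195e+01, -1.78276366e+01, -2.62280446e-04,
        5.60515895e-03, -2.25595542e-06]), 'tcp_pos': array([0.15606033, 0.60463833, 0.23056753]), 'tool_rot': array([ 1.26040527e-01,  9.92024752e-01, -7.88487510e-04, -2.35616286e-04]), 'force': array([ 0.49609009, -0.14549219,  0.86219283]), 'ft_torque': array([-0.02965981, -0.0113595 , -0.01986264]), 'finger_gap': 1.0003690434440458} 0.0187
```

View pics/top0.png

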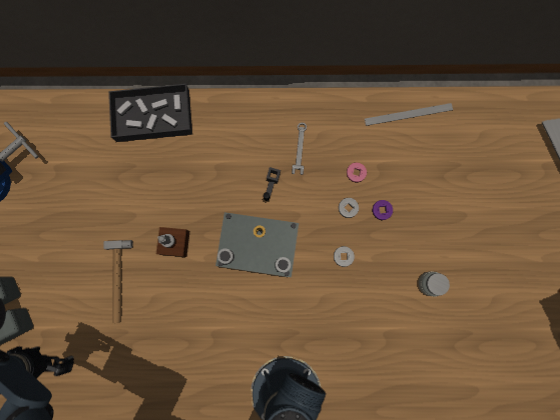

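View pics/side0.png

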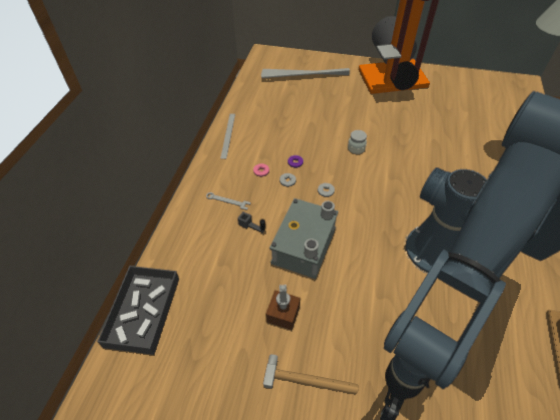

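Top view: the two grey discs are at (348,208) and (344,256). The pink ring at (357,173) and the purple ring at (382,210) are look-alikes. The crank is at (270,182), the spindle in its stand at (170,241), and the bender bearing at (259,231). I'll write the helpers, then check an enlarged crop.

```bash
cat > h.py <<'E'
import numpy as np, cv2
from station import manip
from scipy.spatial.transform import Rotation as R
def grab(n,save=None):
    m=manip.camera_model(n); im=manip.snapshot(n)
    if save: cv2.imwrite(f"pics/{save}.png",im[:,:,::-1])
    return im,m
def ray(m,u,v):
    K=m["mtx"]; xd=(u-K[0,2])/K[0,0]; yd=(v-K[1,2])/K[1,1]; x,y=xd,yd
    for _ in range(8):
        s=1+m["k1"]*(x*x+y*y); x,y=xd/s,yd/s
    T=m["cam_to_world"]; return T[:3,3],T[:3,:3]@np.array([x,y,1])
def onz(m,u,v,z):
    o,d=ray(m,u,v); return o+d*(z-o[2])/d[2]
def proj(m,p):
    T=m["cam_to_world"]; c=T[:3,:3].T@(np.asarray(p)-T[:3,3]); x,y=c[:2]/c[2]; s=1+m["k1"]*(x*x+y*y)
    return np.array([m["mtx"][0,0]*x*s+m["mtx"][0,2],m["mtx"][1,1]*y*s+m["mtx"][1,2]])
def tri(a,b):
    A=[];B=[]
    for o,d in(a,b):
        d=d/np.linalg.norm(d); P=np.eye(3)-np.outer(d,d); A.append(P);B.append(P@o)
    return np.linalg.lstsq(np.vstack(A),np.hstack(B),rcond=None)[0]
def move(p,xdir=None,ydir=None):
    "shift (cm) in tool axes + rotvec to reach TCP p with tool down and y axis along ydir(rad yaw)"
    s=manip.sense(); r=R.from_quat(s["tool_rot"])
    sh=r.inv().apply(np.asarray(p)-s["tcp_pos"])*100
    rv=np.zeros(3)
    if ydir is not None:
        best=None
        for k in(0,np.pi):
            a=ydir+k; y=np.array([np.cos(a),np.sin(a),0]); z=np.array([0,0,-1.]); x=np.cross(y,z)
            q=(r.inv()*R.from_matrix(np.c_[x,y,z])).as_rotvec()
            if best is None or np.linalg.norm(q)<np.linalg.norm(best): best=q
        rv=best
    print("shift",sh.round(2),"rot",rv.round(3))
E
python3 - <<'E'
from h import *
im=cv2.imread("pics/top0.png"); m=manip.camera_model("top")
a=cv2.resize(im[150:290,140:410],None,fx=2.9,fy=2.9,interpolation=cv2.INTER_CUBIC); cv2.imwrite("pics/crop0.png",a)
for n,(u,v,z) in dict(d1=(348,208,.012),d2=(344,256,.012),bear=(259,231,.1),ra=(225,256,.152),rb=(283,265,.152),stand=(173,242,.06),spt=(167,240,.175),knob=(267,197,.064),hub=(274,174,.04)).items(): print(n,onz(m,u,v,z).round(3))
E
```

```text
d1 [ 0.575 -0.207  0.012]
d2 [ 0.419 -0.19   0.012]
bear [0.491 0.08  0.1  ]
ra [0.414 0.175 0.152]
rb [0.388 0.008 0.152]
stand [0.461 0.35  0.06 ]
spt [0.458 0.339 0.175]
knob [0.603 0.056 0.064]
hub [0.683 0.034 0.04 ]
```

View pics/crop0.png

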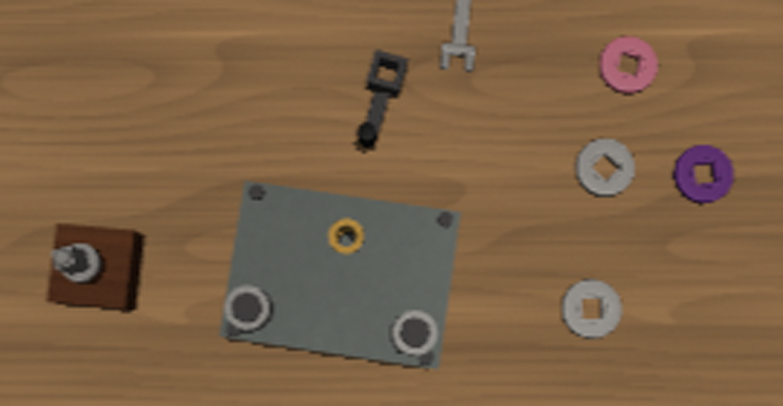

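Confirmed: exactly two plain steel discs, at crop (605,167) and (592,309). The other rings are pink and purple, so I leave them alone. Next I move the wrist camera over the spindle.

```bash
python3 -c "
from h import *
move([.457,.345,.30],ydir=np.pi/2)
move([.47,.09,.33],ydir=np.pi/2)"
```

```text
shift [-35.63 -17.62  -6.92] rot [-0.002 -0.    -0.253]
shift [-43.26 -41.99  -9.89] rot [-0.002 -0.    -0.253]
```

>>> {"fn": "drive_tool", "kwargs": {"increments": [[0,-43.3,-42,-14,0,0,-0.253],[0,-43.3,-42,-14,0,0,-0.253],[0,-43.3,-42,-14,0,0,-0.253],[0,-43.3,-42,-14,0,0,-0.253],[0,-43.3,-42,-14,0,0,-0.253],[0,-43.3,-42,-14,0,0,-0.253],[0,-43.3,-42,-14,0,0,-0.253],[0,-43.3,-42,-14,0,0,-0.253],[0,-43.3,-42,-14,0,0,-0.253],[0,-43.3,-42,-14,0,0,-0.253],[0,-43.3,-42,-14,0,0,-0.253],[0,-43.3,-42,-14,0,0,-0.253],[0,-43.3,-42,-14,0,0,-0.253],[0,-43.3,-42,-14,0,0,-0.253],[0,-43.3,-42,-14,0,0,-0.253],[0,-43.3,-42,-14,0,0,-0.253]]}}

```text
t: 1.75
tcp_pos: [0.4693, 0.0912, 0.3707]
tool_rot: [-0.001, 1.0, 0.0, -0.001]
force: [0.0, 0.4, 0.3]
finger_gap: 0.998
```

```bash
python3 -c "
from h import *
im,m=grab('wrist','w1'); print(m['cam_to_world'].round(3))
for p in([.491,.08,.1],[.414,.175,.152],[.388,.008,.152]): print(proj(m,p))
move([.457,.345,.30],ydir=np.pi/2)"
```

```text
[[-0.002  0.966  0.258  0.404]
 [ 1.     0.002  0.001  0.09 ]
 [ 0.     0.258 -0.966  0.514]
 [ 0.     0.     0.     1.   ]]
[274.01907998 194.51484061]
[351.60061243 140.98852939]
[211.77607147 118.23940756]
shift [ 1.17 25.36  7.1 ] rot [ 0.    -0.001  0.002]
```

View pics/w1.png

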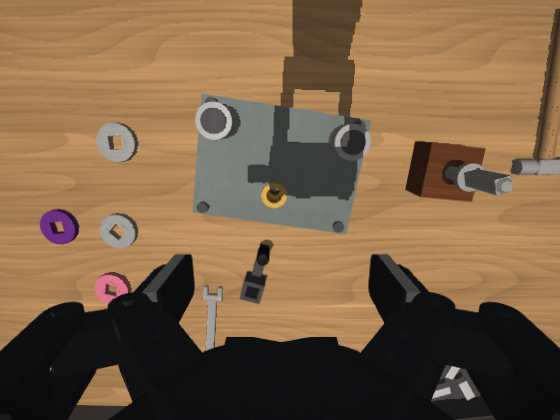

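Wrist view: brass bush at (274,195), rolls at (213,120) and (352,142), spindle in its stand leaning at (480,178). These match the top camera. I'll refine them and move toward the spindle.

```bash
cat >> h.py <<'E'
def brass(im_bgr):
    h=cv2.cvtColor(im_bgr,cv2.COLOR_BGR2HSV); k=cv2.inRange(h,(15,150,90),(32,255,255)); return k
def hullc(k,c,r=30):
    w=np.zeros_like(k); cv2.circle(w,tuple(int(x) for x in c),r,255,-1); k=k&w
    p=cv2.findNonZero(k); return cv2.fitEllipse(cv2.convexHull(p)),len(p)
E
python3 - <<'E'
from h import *
for n,f in(("top","top0"),("wrist","w1")):
    im=cv2.imread(f"pics/{f}.png"); m=manip.camera_model(n); g=proj(m,[.491,.08,.1])
    e,k=hullc(brass(im),g,15); print(n,e,k,onz(m,*e[0],.1).round(4))
m=manip.camera_model("wrist"); im=cv2.imread("pics/w1.png")
for c in((213,120),(352,142)): 
    p=onz(m,*c,.152); print(p.round(4))
# plate edge directions: corners by hand
print([onz(m,*c,.1).round(4) for c in((203,95),(369,120),(347,233),(194,210))])
E
```

```text
top ((258.9063415527344, 231.07089233398438), (10.793845176696777, 11.122177124023438), 15.323518753051758) 62 [0.4912 0.0798 0.1   ]
wrist ((273.580810546875, 195.2093505859375), (23.487194061279297, 24.667278289794922), 102.44588470458984) 318 [0.4922 0.0795 0.1   ]
[0.3902 0.0094 0.152 ]
[0.4153 0.1757 0.152 ]
[array([ 0.3562, -0.0138,  0.1   ]), array([0.3876, 0.2093, 0.1   ]), array([0.5496, 0.189 , 0.1   ]), array([ 0.5145, -0.0372,  0.1   ])]
```

>>> {"fn": "drive_tool", "kwargs": {"increments": [[0,0,25,3,0,0,0],[0,0,25,3,0,0,0],[0,0,25,3,0,0,0],[0,0,25,3,0,0,0],[0,0,25,3,0,0,0],[0,0,25,3,0,0,0],[0,0,25,3,0,0,0],[0,0,25,3,0,0,0],[0,0,25,3,0,0,0],[0,0,25,3,0,0,0]]}}

```text
t: 2.8
tcp_pos: [0.4707, 0.339, 0.3418]
tool_rot: [0.001, 1.0, 0.0, 0.0]
force: [1.2, -0.4, -0.8]
finger_gap: 0.998
```

```bash
python3 - <<'E'
from h import *
im,m=grab('wrist','w2'); grab('side','s2'); grab('top','t2')
c=proj(m,[.461,.345,.12]); print(c, manip.sense()['tcp_pos'])
a=im[:300,150:450,::-1]; a=cv2.resize(a,None,fx=2,fy=2,interpolation=cv2.INTER_CUBIC); cv2.imwrite("pics/w2c.png",a)
E
```

```text
[286.822298   177.61619038] [0.47074095 0.33932467 0.34166899]
```

View pics/w2c.png

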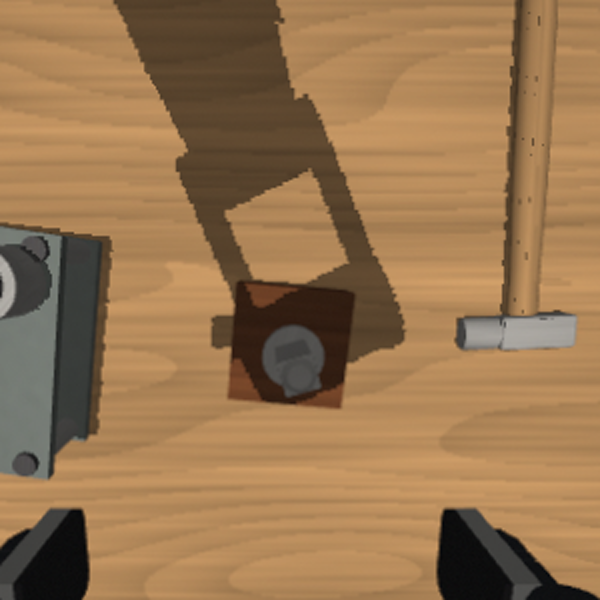

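```bash
python3 - <<'E'
from h import *
m=manip.camera_model("wrist")
c=onz(m,150+293/2,357/2,.107); n=onz(m,150+299/2,377/2,.173); print(c.round(4),n.round(4), (n-c)/.066)
q=[onz(m,150+a/2,b/2,.107) for a,b in((275,350),(308,340))]; d=q[1]-q[0]; print(np.degrees(np.arctan2(d[1],d[0])))
q=[onz(m,150+a/2,b/2,.170) for a,b in((287,397),(320,390))]; d=q[1]-q[0]; print(np.degrees(np.arctan2(d[1],d[0])))
mm=cv2.imread("pics/w2.png")[150:215,270:330]; mm=cv2.resize(cv2.convertScaleAbs(mm,alpha=2.2),None,fx=9,fy=9,interpolation=cv2.INTER_CUBIC); cv2.imwrite("pics/w2d.png",mm)
g=c+(n-c)*.3; move([g[0],g[1],.135],ydir=np.radians(104.5))
E
```

```text
[0.4642 0.3582 0.107 ] [0.4647 0.3581 0.173 ] [ 0.00754426 -0.00161415  1.        ]
106.90433322849114
102.23982815787535
shift [ 0.65  1.88 20.67] rot [ 0.     0.    -0.254]
```

View pics/w2d.png

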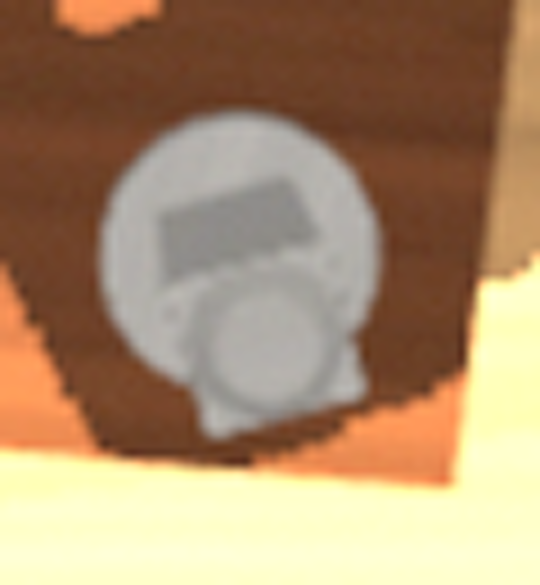

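>>> {"fn": "drive_tool", "kwargs": {"increments": [[0,0.7,1.9,10,0,0,-0.27],[0,0.7,1.9,10,0,0,-0.27],[0,0.7,1.9,10,0,0,-0.27],[0,0.7,1.9,14,0,0,-0.27],[0,0.7,1.9,17,0,0,-0.27],[0,0.7,1.9,20,0,0,-0.27],[0,0.7,1.9,22.5,0,0,-0.27],[0,0.7,1.9,22.5,0,0,-0.27],[0,0.7,1.9,22.5,0,0,-0.27],[0,0.7,1.9,22.5,0,0,-0.27]]}}

```text
t: 3.95
tcp_pos: [0.4653, 0.3599, 0.1187]
tool_rot: [-0.134, 0.991, 0.001, 0.002]
force: [0.9, 0.7, -0.1]
finger_gap: 1.003
```

>>> {"fn": "drive_tool", "kwargs": {"increments": [[255,0,0,0,0,0,0],[255,0,0,0,0,0,0],[255,0,0,0,0,0,0],[255,0,0,0,0,0,0],[255,0,0,0,0,0,0],[255,0,0,0,0,0,0],[255,0,0,0,0,0,0],[255,0,0,0,0,0,0],[255,0,0,0,0,0,0],[255,0,0,0,0,0,0],[255,0,0,0,0,0,0],[255,0,0,0,0,0,0]], "force": 60}}

```text
t: 5.15
tcp_pos: [0.4635, 0.3591, 0.1166]
tool_rot: [-0.135, 0.991, -0.0, 0.0]
force: [0.5, -1.3, 5.0]
finger_gap: 0.228
```

>>> {"fn": "drive_tool", "kwargs": {"increments": [[255,0,0,-2,0,0,0],[255,0,0,-4,0,0,0],[255,0,0,-6,0,0,0],[255,0,0,-8,0,0,0],[255,0,0,-12,0,0,0],[255,0,0,-16,0,0,0],[255,0,0,-18,0,0,0],[255,0,0,-18,0,0,0],[255,0,0,-18,0,0,0]]}}

```text
t: 6.05
tcp_pos: [0.4623, 0.3588, 0.2945]
tool_rot: [-0.135, 0.991, -0.0, -0.002]
force: [-0.3, -0.0, -4.3]
finger_gap: 0.231
```

```bash
python3 - <<'E'
from h import *
im,m=grab('wrist','w3'); s,ms=grab('side','s3')
print(manip.sense()['tcp_pos'],manip.sense()['force'])
c=proj(ms,manip.sense()['tcp_pos']).astype(int); print(c)
y0=max(c[1]-60,0);x0=max(c[0]-100,0)
b=cv2.resize(s[y0:y0+150,x0:x0+200,::-1],(400,300)); a=cv2.resize(im[...,::-1],(400,300)); cv2.imwrite("pics/v3.png",np.hstack([a,b]))
move([.4917,.0797,.30],ydir=np.radians(81.6))
E
```

```text
[0.46180957 0.3584502  0.29338812] [-0.14405491 -0.48089675 -3.14850972]
[282 264]
shift [  4.56 -27.66  -0.61] rot [-0.002 -0.006  0.417]
```

View pics/v3.png

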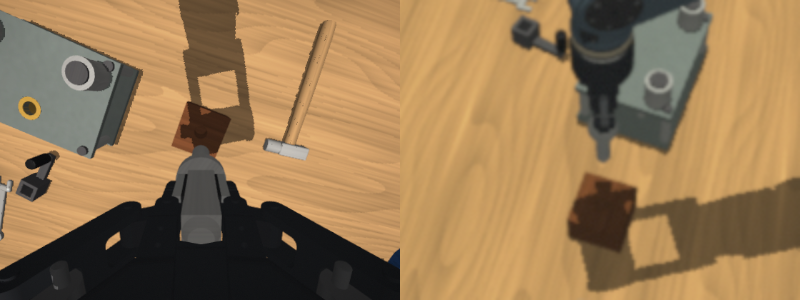

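Spindle is held upright over the stand, foot at about z 0.19. I'll carry it over the bearing.

>>> {"fn": "drive_tool", "kwargs": {"increments": [[255,0.5,-2.8,0,0,0,0.05],[255,1,-6.9,0,0,0,0.1],[255,1.7,-11,0,0,0,0.17],[255,2.5,-15,0,0,0,0.23],[255,3.2,-19,0,0,0,0.29],[255,3.9,-23,0,0,0,0.35],[255,4.3,-26,0,0,0,0.4],[255,4.6,-27.7,0,0,0,0.417],[255,4.6,-27.7,0,0,0,0.417],[255,4.6,-27.7,0,0,0,0.417],[255,4.6,-27.7,0,0,0,0.417],[255,4.6,-27.7,0,0,0,0.417]]}}

```text
t: 7.35
tcp_pos: [0.4926, 0.0809, 0.2959]
tool_rot: [0.073, 0.997, 0.0, -0.001]
force: [0.6, 0.2, -3.0]
finger_gap: 0.229
```

```bash
python3 - <<'E'
from h import *
im,m=grab('wrist','w4'); s,ms=grab('side','s4')
t=manip.sense()['tcp_pos'];print(t)
f=t-[0,0,.102]; print("foot exp",proj(m,f),proj(ms,f),"bush",proj(m,[.4917,.0797,.1]),proj(ms,[.4917,.0797,.1]))
c=proj(ms,f).astype(int);y0=c[1]-75;x0=c[0]-100
b=cv2.resize(s[y0:y0+150,x0:x0+200,::-1],(400,300),interpolation=cv2.INTER_CUBIC); c=proj(m,f).astype(int);y0=c[1]-100;x0=c[0]-100
a=cv2.resize(im[y0:y0+150,x0:x0+200,::-1],(400,300),interpolation=cv2.INTER_CUBIC); cv2.imwrite("pics/v4.png",np.hstack([a,b])); print(x0,y0)
move([.4917,.0797,.30],ydir=np.radians(81.6))
E
```

```text
[0.49277799 0.08080121 0.29613834]
foot exp [282.30819772 210.25272774] [292.96098018 207.39347423] bush [280.92674531 188.71172377] [292.95894164 224.92618609]
182 110
shift [ 0.09 -0.12 -0.39] rot [ 0.    -0.     0.001]
```

View pics/v4.png

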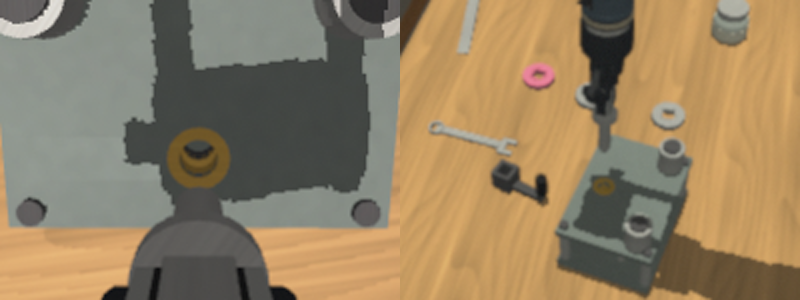

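```bash
python3 - <<'E'
from h import *
s=cv2.imread("pics/s4.png"); a=s[180:215,280:310]; cv2.imwrite("pics/v4s.png",cv2.resize(a,(600,700),interpolation=cv2.INTER_CUBIC))
E
```

```text
(no output)
```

View pics/v4s.png

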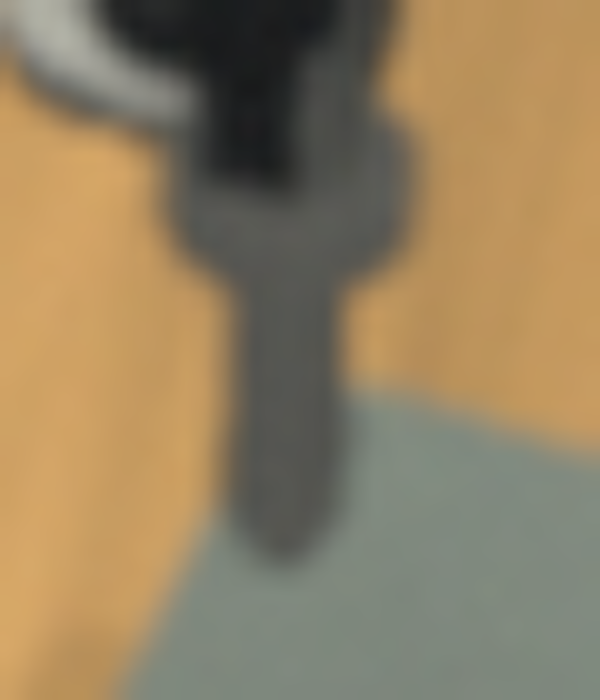

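>>> {"fn": "drive_tool", "kwargs": {"increments": [[255,0,0,3,0,0,0],[255,0,0,6,0,0,0],[255,0,0,8,0,0,0],[255,0,0,9,0,0,0],[255,0,0,9.5,0,0,0],[255,0,0,10,0,0,0],[255,0,0,10.5,0,0,0],[255,0,0,11,0,0,0],[255,0,0,11,0,0,0]]}}

```text
t: 8.35
tcp_pos: [0.4926, 0.08, 0.186]
tool_rot: [0.073, 0.997, 0.0, -0.0]
force: [-0.1, 0.9, -4.2]
finger_gap: 0.227
```

```bash
python3 - <<'E'
from h import *
im,m=grab('wrist','w5'); s,ms=grab('side','s5')
st=manip.sense(); print(st['tcp_pos'],st['force'],st['ft_torque'])
for n,i,mm in(('w',im,m),('s',s,ms)):
    g=proj(mm,[.4917,.0797,.1]); e,k=hullc(brass(i[...,::-1].copy()),g,25); print(n,g,e,k)
b=s[200:245,270:320,::-1]; a=im[150:240,230:330,::-1]
cv2.imwrite("pics/v5.png",np.hstack([cv2.resize(a,(400,360),interpolation=cv2.INTER_CUBIC),cv2.resize(b,(400,360),interpolation=cv2.INTER_CUBIC)]))
E
```

```text
[0.4927201  0.08006749 0.18629673] [-0.91255369  0.9082792  -4.8364418 ] [ 0.22113408  0.24002008 -0.04493108]
w [281.9699422  213.93998838] ((281.7035217285156, 213.65065002441406), (41.17197036743164, 43.636173248291016), 79.81919860839844) 516Traceback (most recent call last):
  File "<stdin>", line 5, in <module>
  File "h.py", line 40, in hullc
    p=cv2.findNonZero(k); return cv2.fitEllipse(cv2.convexHull(p)),len(p)
                                 ~~~~~~~~~~~~~~^^^^^^^^^^^^^^^^^^^
cv2.error: OpenCV(4.12.0) /io/opencv/modules/imgproc/src/shapedescr.cpp:361: error: (-201:Incorrect size of input array) There should be at least 5 points to fit the ellipse in function 'fitEllipseNoDirect'
```

The foot is 15 mm inside the top bush with no contact force. I'll keep lowering.

>>> {"fn": "drive_tool", "kwargs": {"increments": [[255,0,0,1,0,0,0],[255,0,0,2,0,0,0],[255,0,0,3,0,0,0],[255,0,0,3.7,0,0,0],[255,0,0,4.2,0,0,0],[255,0,0,4.2,0,0,0]]}}

```text
t: 9.05
tcp_pos: [0.4926, 0.08, 0.1432]
tool_rot: [0.073, 0.997, 0.0, -0.001]
force: [-1.4, 1.6, -4.6]
finger_gap: 0.227
```

>>> {"fn": "drive_tool", "kwargs": {"increments": [[255,0,0,0.4,0,0,0],[255,0,0,0.8,0,0,0],[255,0,0,1.2,0,0,0],[255,0,0,1.6,0,0,0],[255,0,0,1.9,0,0,0],[255,0,0,1.9,0,0,0]]}}

```text
t: 9.65
tcp_pos: [0.4927, 0.08, 0.1247]
tool_rot: [0.073, 0.997, 0.0, -0.001]
force: [-2.9, 1.8, -5.7]
finger_gap: 0.225
```

>>> {"fn": "drive_tool", "kwargs": {"increments": [[255,0,0,0.2,0,0,0],[255,0,0,0.4,0,0,0],[255,0,0,0.5,0,0,0],[255,0,0,0.6,0,0,0],[255,0,0,0.6,0,0,0]]}}

```text
t: 10.15
tcp_pos: [0.4927, 0.08, 0.1197]
tool_rot: [0.073, 0.997, 0.0, -0.0]
force: [-4.9, 2.3, 1.7]
finger_gap: 0.225
```

>>> {"fn": "drive_tool", "kwargs": {"increments": [[0,0,0,0,0,0,0],[0,0,0,0,0,0,0],[0,0,0,0,0,0,0],[0,0,0,0,0,0,0],[0,0,0,0,0,0,0],[0,0,0,0,0,0,0],[0,0,0,-3,0,0,0],[0,0,0,-7,0,0,0],[0,0,0,-12,0,0,0],[0,0,0,-17,0,0,0],[0,0,0,-20,0,0,0],[0,0,0,-20,0,0,0],[0,0,0,-20,0,0,0]]}}

```text
t: 11.45
tcp_pos: [0.4928, 0.08, 0.3196]
tool_rot: [0.073, 0.997, -0.0, 0.001]
force: [-0.8, 0.0, -0.6]
finger_gap: 1.0
```

```bash
python3 - <<'E'
from h import *
im,m=grab('wrist','w6'); t,mt=grab('top','t6'); s,ms=grab('side','s6')
print(manip.sense()['tcp_pos'],proj(m,[.4917,.0797,.11]),proj(m,[.4917,.0797,.178]))
b=s[190:245,260:330,::-1]; a=im[150:300,180:380,::-1]
cv2.imwrite("pics/v6.png",np.hstack([cv2.resize(a,(400,300),interpolation=cv2.INTER_CUBIC),cv2.resize(b,(382,300),interpolation=cv2.INTER_CUBIC)]))
# discs in top image: low saturation bright blobs near guesses
h=cv2.cvtColor(t,cv2.COLOR_RGB2HSV); k=cv2.inRange(h,(0,0,110),(180,50,255))
n,l,st,c=cv2.connectedComponentsWithStats(k)
for i in range(1,n):
    if st[i,4]>60: print(st[i],c[i].round(1),onz(mt,*c[i],.012).round(3))
E
```

```text
[0.49179547 0.07997449 0.31741453] [281.73328169 185.91821427] [281.86410196 198.31158234]
[174  95   6  14  84] [176.5 101.5] [0.944 0.366 0.012]
[136  99  11  13  77] [141.2 105. ] [0.932 0.487 0.012]
[152  99  15   9  76] [158.9 103.2] [0.938 0.426 0.012]
[117 101  14  12  75] [123.7 106.4] [0.927 0.546 0.012]
[365 103  88  22 582] [408.3 113.8] [ 0.895 -0.417  0.012]
[146 114  11  15  91] [151. 121.] [0.875 0.451 0.012]
[162 114  15  11  83] [168.8 119.1] [0.881 0.39  0.012]
[543 119  17  37 333] [553.7 131.9] [ 0.829 -0.893  0.012]
[126 120  15   7  78] [133.  122.7] [0.869 0.511 0.012]
[  0 122  23  37 173] [ 10.3 141.6] [0.804 0.924 0.012]
[292 123  15  51 260] [299.4 149.6] [ 0.772 -0.051  0.012]
[339 198  20  19 257] [348.3 207.1] [ 0.578 -0.208  0.012]
[104 241  26   8 168] [115.2 243.9] [0.459 0.55  0.012]
[334 246  20  20 275] [343.5 255.9] [ 0.42  -0.188  0.012]
[275 257  18  16 125] [283.5 263.9] [0.394 0.004 0.012]
[428 272  21  24 367] [438.1 283.8] [ 0.332 -0.485  0.012]
```

View pics/v6.png

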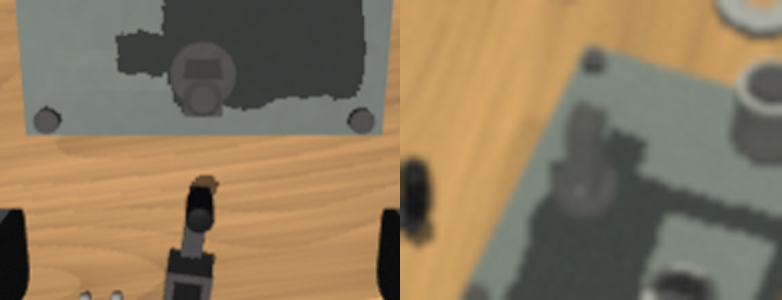

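Spindle is seated: collar flat on the plate at crop (203,70), square aligned to the bender. Now the disc at (0.42,-0.19).

>>> {"fn": "drive_tool", "kwargs": {"increments": [[0,1,-5,0,0,0,0],[0,2,-10,0,0,0,0],[0,2.5,-15,0,0,0,0],[0,2.5,-20,0,0,0,0.05],[0,2.5,-25,3,0,0,0.1],[0,2.3,-27.5,7,0,0,0.15],[0,2.3,-27.5,10,0,0,0.15],[0,2.3,-27.5,10,0,0,0.15],[0,2.3,-27.5,10,0,0,0.15],[0,2.3,-27.5,10,0,0,0.15]]}}

```text
t: 12.6
tcp_pos: [0.4309, -0.1885, 0.2204]
tool_rot: [0.147, 0.989, -0.0, 0.001]
force: [-0.6, -0.3, -0.3]
finger_gap: 1.003
```

```bash
cat >> h.py <<'E'
def disc(im,m,guess,z=.012,r=55):
    "steel disc in rgb image: centre on plane z, bore yaw mod 90 (deg)"
    h=cv2.cvtColor(im,cv2.COLOR_RGB2HSV); k=cv2.inRange(h,(0,0,70),(180,60,255))
    g=proj(m,guess); w=np.zeros_like(k); cv2.circle(w,tuple(int(x) for x in g),r,255,-1); k&=w
    cs,hi=cv2.findContours(k,cv2.RETR_CCOMP,cv2.CHAIN_APPROX_NONE)
    o=max((i for i in range(len(cs)) if hi[0][i][3]<0),key=lambda i:cv2.contourArea(cs[i]))
    e=cv2.fitEllipse(cs[o]); c=onz(m,*e[0],z)
    hs=[cs[i] for i in range(len(cs)) if hi[0][i][3]==o]; b=max(hs,key=cv2.contourArea)
    W=np.array([onz(m,*p[0],z)[:2] for p in b]); rc=cv2.minAreaRect((W*1000).astype(np.float32))
    O=np.array([onz(m,*p[0],z)[:2] for p in cs[o]])*1000; oc,orad=cv2.minEnclosingCircle(O.astype(np.float32))
    return c,np.array(oc)/1000,orad,rc
E
python3 - <<'E'
from h import *
im,m=grab('wrist','w7'); st=manip.sense(); print(st['tcp_pos'],st['q'].round(2))
print(disc(im,m,[.42,-.188,.012],r=75)); cv2.imwrite("pics/w7c.png",im[:,:,::-1])
E
```

```text
[ 0.43107987 -0.1885845   0.22074362] [-0.65  0.34  1.82  0.    0.98 -1.93]
(array([ 0.41876261, -0.18918366,  0.012     ]), array([ 0.41949887, -0.1893597 ]), 32.59046936035156, ((419.51904296875, -189.14260864257812), (24.116086959838867, 23.89879608154297), 2.376673698425293))
```

View pics/w7.png

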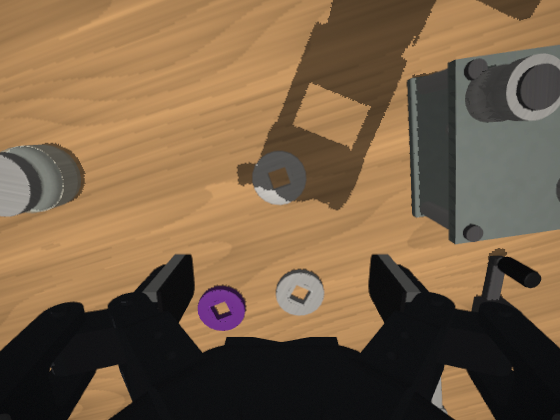

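Disc at pixel (278,178), grey, with its bore nearly aligned to world axes (2.4°). The purple ring at (222,308) and the other grey disc at (300,292) are clear of it. Now to grasp it.

```bash
python3 -c "
from h import *
move([.4192,-.1893,-.004],ydir=np.radians(92.4))"
```

```text
shift [ 1.18 -0.39 22.47] rot [-0.001  0.003 -0.337]
```

>>> {"fn": "drive_tool", "kwargs": {"increments": [[0,1.2,-0.4,4,0,0,-0.15],[0,1.2,-0.4,8,0,0,-0.3],[0,1.2,-0.4,12,0,0,-0.337],[0,1.2,-0.4,16,0,0,-0.337],[0,1.2,-0.4,19,0,0,-0.337],[0,1.2,-0.4,20.5,0,0,-0.337],[0,1.2,-0.4,21.5,0,0,-0.337],[0,1.2,-0.4,22,0,0,-0.337],[0,1.2,-0.4,22.3,0,0,-0.337],[0,1.2,-0.4,22.3,0,0,-0.337]]}}

```text
t: 13.65
tcp_pos: [0.418, -0.1894, -0.0031]
tool_rot: [-0.02, 1.0, -0.001, 0.001]
force: [0.2, -0.0, 0.3]
finger_gap: 1.002
```

>>> {"fn": "drive_tool", "kwargs": {"increments": [[20,0,0,0,0,0,0],[40,0,0,0,0,0,0],[50,0,0,0,0,0,0],[60,0,0,0,0,0,0],[80,0,0,0,0,0,0],[120,0,0,0,0,0,0],[255,0,0,0,0,0,0],[255,0,0,0,0,0,0]], "force": 50}}

```text
t: 14.45
tcp_pos: [0.4174, -0.1888, -0.0024]
tool_rot: [-0.02, 1.0, -0.0, 0.0]
force: [-0.9, 2.7, 12.8]
finger_gap: 0.748
```

>>> {"fn": "drive_tool", "kwargs": {"increments": [[255,0,0,-1,0,0,0],[255,0,0,-3,0,0,0],[255,0,0,-6,0,0,0],[255,0,0,-10,0,0,0],[255,0,0,-15,0,0,0],[255,0,0,-19,0,0,0],[255,0,0,-23,0,0,0],[255,0,0,-26,0,0,0],[255,0,0,-26,0,0,0],[255,0,0,-26,0,0,0]]}}

```text
t: 15.45
tcp_pos: [0.4167, -0.1886, 0.2562]
tool_rot: [-0.02, 1.0, 0.0, -0.0]
force: [0.8, -0.2, -3.7]
finger_gap: 0.748
```

```bash
python3 - <<'E'
from h import *
im,m=grab('wrist','w8'); s,ms=grab('side','s8')
st=manip.sense(); t=st['tcp_pos']; print(t,st['force'],st['q'].round(2),st['finger_gap'])
c=proj(ms,t).astype(int); y0=c[1]-40;x0=c[0]-50
b=cv2.resize(s[y0:y0+75,x0:x0+100,::-1],(400,300),interpolation=cv2.INTER_CUBIC); a=cv2.resize(im[200:,140:420,::-1],(400,300)); cv2.imwrite("pics/v8.png",np.hstack([a,b]))
move([.4912,.0796,t[2]],ydir=np.radians(81.6))
E
```

```text
[ 0.41594965 -0.18799024  0.25462196] [-0.44103824 -0.29350164 -3.6952487 ] [-0.67  0.27  1.81 -0.    1.07 -2.28] 0.7482341508230012
shift [-8.59 26.44  0.05] rot [ 0.003 -0.004  0.187]
```

View pics/v8.png

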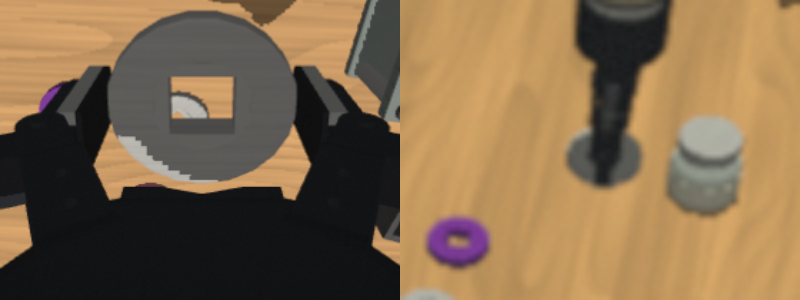

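Disc is held flat. Bore centre is at about pixel (281,277), aligned with the tool.

```bash
python3 - <<'E'
from h import *
m=manip.camera_model('wrist'); im=cv2.imread("pics/w8.png")[:,:,::-1].copy()
st=manip.sense(); t=st['tcp_pos']; r=R.from_quat(st['tool_rot'])
for p in((281.4,277),):
    print(r.inv().apply(onz(m,*p,t[2]+.0144)-t).round(4))
c,oc,rad,rc=disc(im,m,[t[0],t[1],t[2]+.0144],z=t[2]+.0144,r=90); print(c-t,oc-t[:2],rad,rc)
E
```

```text
[-0.0023 -0.001  -0.0144]
[-0.00088876 -0.00125095  0.0144    ] [ 0.00102129 -0.00136371] 33.504085540771484 ((415.81719970703125, -189.07723999023438), (18.024044036865234, 22.31458854675293), 2.2419867515563965)
```

>>> {"fn": "drive_tool", "kwargs": {"increments": [[255,-1,4,0,0,0,0.03],[255,-2.4,8.5,0,0,0,0.06],[255,-3.8,13,0,0,0,0.1],[255,-5.5,17.5,0,0,0,0.13],[255,-7,22,0,0,0,0.16],[255,-8,25,0,0,0,0.187],[255,-8.5,26.5,0,0,0,0.187],[255,-8.5,26.5,0,0,0,0.187],[255,-8.5,26.5,0,0,0,0.187],[255,-8.5,26.5,0,0,0,0.187],[255,-8.5,26.5,0,0,0,0.187]]}}

```text
t: 16.65
tcp_pos: [0.4913, 0.0781, 0.2558]
tool_rot: [0.074, 0.997, -0.0, -0.001]
force: [0.4, 0.1, -3.1]
finger_gap: 0.748
```

```bash
python3 - <<'E'
from h import *
im,m=grab('wrist','w9'); st=manip.sense(); t=st['tcp_pos']; print(t,st['tool_rot'])
print(proj(m,[.4912,.0797,.178]))
a=im[220:340,200:360,::-1]; cv2.imwrite("pics/v9.png",cv2.resize(a,(640,480),interpolation=cv2.INTER_CUBIC))
move([.4900,.0800,.178],ydir=np.radians(81.6))
E
```

```text
[0.49139585 0.07818499 0.25603891] [ 7.41609421e-02  9.97246200e-01 -9.44264426e-05 -4.03553703e-04]
[284.58513894 217.54763377]
shift [0.16 0.16 7.8 ] rot [-0.    -0.001 -0.002]
```

View pics/v9.png

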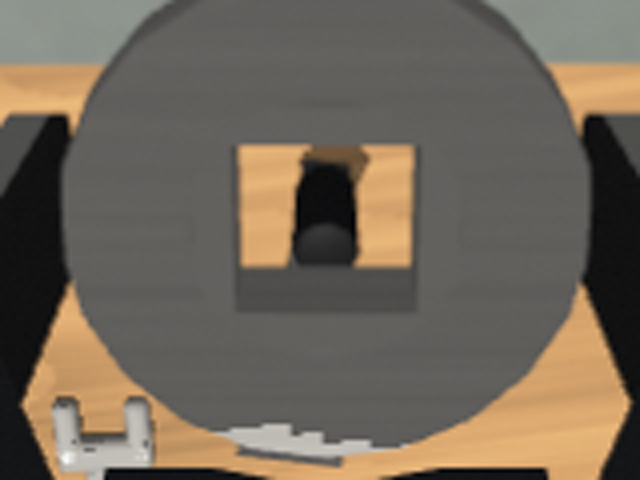

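>>> {"fn": "drive_tool", "kwargs": {"increments": [[255,0.2,0.15,2,0,0,0],[255,0.2,0.15,4,0,0,0],[255,0.2,0.15,6,0,0,0],[255,0.2,0.15,7,0,0,0],[255,0.2,0.15,7.5,0,0,0],[255,0.2,0.15,7.9,0,0,0],[255,0.2,0.15,8.3,0,0,0],[255,0.2,0.15,8.6,0,0,0],[255,0.2,0.15,8.6,0,0,0]]}}

```text
t: 17.6
tcp_pos: [0.49, 0.0809, 0.1703]
tool_rot: [0.073, 0.997, -0.0, 0.0]
force: [0.1, -0.2, -3.3]
finger_gap: 0.75
```

>>> {"fn": "drive_tool", "kwargs": {"increments": [[255,0,-0.08,0.2,0,0,0],[255,0,-0.08,0.4,0,0,0],[255,0,-0.08,0.6,0,0,0],[255,0,-0.08,0.8,0,0,0],[255,0,-0.08,1.0,0,0,0],[255,0,-0.08,1.2,0,0,0],[255,0,-0.08,1.2,0,0,0]]}}

```text
t: 18.3
tcp_pos: [0.4896, 0.0802, 0.158]
tool_rot: [0.073, 0.997, -0.0, -0.0]
force: [0.4, 0.3, -2.3]
finger_gap: 0.751
```

>>> {"fn": "drive_tool", "kwargs": {"increments": [[255,0,0,0.6,0,0,0],[255,0,0,1.2,0,0,0],[255,0,0,1.8,0,0,0],[255,0,0,2.4,0,0,0],[255,0,0,3.0,0,0,0],[255,0,0,3.6,0,0,0],[255,0,0,4.2,0,0,0],[255,0,0,4.5,0,0,0],[255,0,0,4.5,0,0,0]]}}

```text
t: 19.2
tcp_pos: [0.4895, 0.0801, 0.1128]
tool_rot: [0.073, 0.997, -0.0, -0.001]
force: [-0.6, -0.4, -3.8]
finger_gap: 0.748
```

>>> {"fn": "drive_tool", "kwargs": {"increments": [[255,0,0,0.2,0,0,0],[255,0,0,0.35,0,0,0],[255,0,0,0.45,0,0,0],[255,0,0,0.45,0,0,0]]}}

```text
t: 19.6
tcp_pos: [0.4898, 0.0801, 0.1088]
tool_rot: [0.073, 0.997, 0.0, 0.0]
force: [-0.2, 1.2, -3.0]
finger_gap: 0.748
```

>>> {"fn": "drive_tool", "kwargs": {"increments": [[40,0,0,0,0,0,0],[0,0,0,0,0,0,0],[0,0,0,0,0,0,0],[0,0,0,0,0,0,0],[0,0,0,-1,0,0,0],[0,0,0,-3,0,0,0],[0,0,0,-7,0,0,0],[0,0,0,-12,0,0,0],[0,0,0,-17,0,0,0],[0,0,0,-20,0,0,0],[0,0,0,-20,0,0,0],[0,0,0,-20,0,0,0]]}}

```text
t: 20.8
tcp_pos: [0.4896, 0.0802, 0.3098]
tool_rot: [0.073, 0.997, -0.0, 0.001]
force: [-0.2, -0.1, -0.8]
finger_gap: 1.0
```

```bash
python3 - <<'E'
from h import *
im,m=grab('wrist','w10'); t,mt=grab('top','t10'); s,ms=grab('side','s10'); print(manip.sense()['tcp_pos'])
for n,i,mm in(('w',im,m),('t',t,mt)):
    h=cv2.cvtColor(i,cv2.COLOR_RGB2HSV); k=cv2.inRange(h,(0,0,110 if n=='t' else 40),(180,50 if n=='t' else 25,255))
    if n=='t':
        N,l,st,c=cv2.connectedComponentsWithStats(k)
        for j in range(1,N):
            p=onz(mt,*c[j],.012)
            if st[j,4]>60 and .3<p[0]<.8 and abs(p[1])<.4: print(st[j],c[j].round(1),p.round(3))
print(proj(m,[.491,.0797,.110]),proj(m,[.491,.0797,.122]))
cv2.imwrite("pics/v10.png",cv2.resize(im[130:270,180:380,::-1],(800,560),interpolation=cv2.INTER_CUBIC))
move([.575,-.205,.25],ydir=np.radians(73))
E
```

```text
[0.48853337 0.08017007 0.30728691]
[292 123  15  51 257] [299.4 149.5] [ 0.773 -0.051  0.012]
[339 198  20  19 257] [348.3 207.1] [ 0.578 -0.208  0.012]
[275 257  18  16 123] [283.3 264. ] [0.394 0.005 0.012]
[281.85299712 189.4056197 ] [281.87843206 191.42695096]
shift [-12.75 -26.94   5.69] rot [-0.001 -0.004  0.15 ]
```

Disc 1 is on, released about 1 mm above the collar. Now the second disc, which hasn't moved.

>>> {"fn": "drive_tool", "kwargs": {"increments": [[0,-2,-5,0,0,0,0],[0,-4,-10,0,0,0,0],[0,-7,-15,0,0,0,0.05],[0,-9.5,-20,2,0,0,0.1],[0,-12,-25,4,0,0,0.15],[0,-13.5,-27,7,0,0,0.15],[0,-13.5,-27,8.5,0,0,0.15],[0,-13.5,-27,8.5,0,0,0.15],[0,-13.5,-27,8.5,0,0,0.15],[0,-13.5,-27,8.5,0,0,0.15]]}}

```text
t: 21.95
tcp_pos: [0.5838, -0.2057, 0.2243]
tool_rot: [0.147, 0.989, 0.0, 0.0]
force: [-0.2, 0.1, -0.1]
finger_gap: 1.001
```

```bash
python3 - <<'E'
from h import *
im,m=grab('wrist','w11'); st=manip.sense(); print(st['tcp_pos'],st['q'].round(2))
for r in(45,60,80): 
    d=disc(im,m,[.577,-.208,.012],r=r); print(d)
h=cv2.cvtColor(im,cv2.COLOR_RGB2HSV)
for n,lo,hi in(('pur',(120,100,40),(145,255,255)),('pink',(160,60,120),(179,200,255))):
    p=cv2.findNonZero(cv2.inRange(h,lo,hi)); 
    if p is not None:
        u,v=np.median(p[:,0],0); print(n,len(p),onz(m,u,v,.012))
move([d[1][0],d[1][1],-.002],ydir=np.radians(d[3][2]+90)); move([d[1][0],d[1][1],-.002],ydir=np.radians(d[3][2]))
E
```

```text
[ 0.58412662 -0.20564314  0.22494535] [-0.52  0.53  1.46  0.    1.16 -1.79]
(array([ 0.57753412, -0.20842611,  0.012     ]), array([ 0.57819586, -0.20877803]), 32.74803161621094, ((578.4989624023438, -208.7653045654297), (24.823474884033203, 24.868831634521484), 46.185279846191406))
(array([ 0.57753412, -0.20842611,  0.012     ]), array([ 0.57819586, -0.20877803]), 32.74803161621094, ((578.4989624023438, -208.7653045654297), (24.823474884033203, 24.868831634521484), 46.185279846191406))
(array([ 0.57753412, -0.20842611,  0.012     ]), array([ 0.57819586, -0.20877803]), 32.74803161621094, ((578.4989624023438, -208.7653045654297), (24.823474884033203, 24.868831634521484), 46.185279846191406))
pur 1791 [ 0.56870601 -0.3184358   0.012     ]
pink 1477 [ 0.6947502  -0.23798135  0.012     ]
shift [ 0.51 -0.47 22.69] rot [-1.000e-03  1.000e-03 -1.102e+00]
shift [ 0.51 -0.47 22.69] rot [0.    0.001 0.469]
```

Disc 2 centre is (0.578,-0.2085) with bore yaw 46°. Jaws along 46° clear both look-alikes.

>>> {"fn": "drive_tool", "kwargs": {"increments": [[0,0.5,-0.5,4,0,0,0.15],[0,0.5,-0.5,8,0,0,0.3],[0,0.5,-0.5,12,0,0,0.44],[0,0.5,-0.5,16,0,0,0.469],[0,0.5,-0.5,19,0,0,0.469],[0,0.5,-0.5,20.5,0,0,0.469],[0,0.5,-0.5,21.5,0,0,0.469],[0,0.5,-0.5,22.1,0,0,0.469],[0,0.5,-0.5,22.5,0,0,0.469],[0,0.5,-0.5,22.5,0,0,0.469],[0,0.5,-0.5,22.5,0,0,0.469]]}}

```text
t: 23.1
tcp_pos: [0.5783, -0.2104, -0.0002]
tool_rot: [0.374, 0.928, -0.0, 0.001]
force: [-0.3, -1.3, -0.4]
finger_gap: 1.0
```

>>> {"fn": "drive_tool", "kwargs": {"increments": [[20,0,0,0,0,0,0],[40,0,0,0,0,0,0],[50,0,0,0,0,0,0],[60,0,0,0,0,0,0],[80,0,0,0,0,0,0],[120,0,0,0,0,0,0],[255,0,0,0,0,0,0],[255,0,0,0,0,0,0]], "force": 50}}

```text
t: 23.9
tcp_pos: [0.5783, -0.21, -0.0003]
tool_rot: [0.374, 0.928, 0.0, 0.001]
force: [-0.2, 1.1, 6.0]
finger_gap: 0.737
```

>>> {"fn": "drive_tool", "kwargs": {"increments": [[255,0,0,-1,0,0,0],[255,0,0,-3,0,0,0],[255,0,0,-6,0,0,0],[255,0,0,-10,0,0,0],[255,0,0,-15,0,0,0],[255,0,0,-19,0,0,0],[255,0,0,-23,0,0,0],[255,0,0,-26,0,0,0],[255,0,0,-26,0,0,0],[255,0,0,-26,0,0,0]]}}

```text
t: 24.9
tcp_pos: [0.5769, -0.2098, 0.2587]
tool_rot: [0.374, 0.928, -0.0, -0.0]
force: [-0.6, -0.1, -3.3]
finger_gap: 0.731
```

```bash
python3 - <<'E'
from h import *
im,m=grab('wrist','w12'); grab('side','s12')
st=manip.sense(); t=st['tcp_pos']; r=R.from_quat(st['tool_rot']); print(t,st['force'],st['finger_gap'])
c,oc,rad,rc=disc(im,m,[t[0],t[1],t[2]+.0140],z=t[2]+.0140,r=90)
f=lambda p:r.inv().apply(np.array([p[0]-t[0],p[1]-t[1],0])).round(4)
print("outer",f(oc),rad,"bore",f(np.array(rc[0])/1000),rc[1:],"yaw_y",np.degrees(np.arctan2(*r.apply([0,1,0])[[1,0]])))
# same for the first disc for comparison
move([.4895,.080,t[2]],ydir=np.radians(81.6))
E
```

```text
[ 0.57600816 -0.20924851  0.25654996] [-0.51256871  0.27054339 -3.34402366] 0.7319053981191627
outer [ 0.0003 -0.0007  0.    ] 33.3440055847168 bore [-0.0007 -0.0008 -0.    ] ((23.20229721069336, 23.084585189819336), 46.166839599609375) yaw_y 46.11948376547575
shift [26.28 14.85  0.11] rot [ 0.    -0.005 -0.619]
```

>>> {"fn": "drive_tool", "kwargs": {"increments": [[255,3.5,2,0,0,0,-0.1],[255,7,4,0,0,0,-0.2],[255,10.5,6,0,0,0,-0.3],[255,14,8,0,0,0,-0.4],[255,17.5,10,0,0,0,-0.5],[255,21,12,0,0,0,-0.58],[255,24.5,14,0,0,0,-0.619],[255,26.2,14.9,0,0,0,-0.619],[255,26.2,14.9,0,0,0,-0.619],[255,26.2,14.9,0,0,0,-0.619],[255,26.2,14.9,0,0,0,-0.619]]}}

```text
t: 26.1
tcp_pos: [0.4922, 0.0781, 0.258]
tool_rot: [0.074, 0.997, -0.0, -0.001]
force: [-0.0, 0.6, -1.7]
finger_gap: 0.729
```

```bash
python3 - <<'E'
from h import *
move([.4908,.080,.178],ydir=np.radians(81.6)); print(manip.sense()['tcp_pos'])
E
```

```text
shift [0.15 0.17 8.  ] rot [-0.001 -0.001 -0.001]
[0.49217722 0.07810431 0.25796765]
```

>>> {"fn": "drive_tool", "kwargs": {"increments": [[255,0.15,0.12,2,0,0,0],[255,0.15,0.12,4,0,0,0],[255,0.15,0.12,6,0,0,0],[255,0.15,0.12,7,0,0,0],[255,0.15,0.12,7.5,0,0,0],[255,0.15,0.12,8,0,0,0],[255,0.15,0.12,8.3,0,0,0],[255,0.15,0.12,8.6,0,0,0],[255,0.15,0.12,8.6,0,0,0]]}}

```text
t: 27.0
tcp_pos: [0.4908, 0.0804, 0.1729]
tool_rot: [0.073, 0.997, -0.0, 0.0]
force: [-0.1, -0.6, -1.6]
finger_gap: 0.732
```

>>> {"fn": "drive_tool", "kwargs": {"increments": [[255,0,0,0.2,0,0,0],[255,0,0,0.4,0,0,0],[255,0,0,0.6,0,0,0],[255,0,0,0.8,0,0,0],[255,0,0,1.0,0,0,0],[255,0,0,1.2,0,0,0],[255,0,0,1.2,0,0,0]]}}

```text
t: 27.7
tcp_pos: [0.4908, 0.0805, 0.1605]
tool_rot: [0.073, 0.997, 0.0, 0.0]
force: [0.4, 0.1, -2.8]
finger_gap: 0.736
```

>>> {"fn": "drive_tool", "kwargs": {"increments": [[255,0,0,0.6,0,0,0],[255,0,0,1.2,0,0,0],[255,0,0,1.8,0,0,0],[255,0,0,2.4,0,0,0],[255,0,0,3.0,0,0,0],[255,0,0,3.4,0,0,0],[255,0,0,3.7,0,0,0],[255,0,0,3.7,0,0,0]]}}

```text
t: 28.5
tcp_pos: [0.4908, 0.0804, 0.1233]
tool_rot: [0.073, 0.997, -0.0, -0.0]
force: [1.8, 1.8, -4.1]
finger_gap: 0.735
```

>>> {"fn": "drive_tool", "kwargs": {"increments": [[40,0,0,0,0,0,0],[0,0,0,0,0,0,0],[0,0,0,0,0,0,0],[0,0,0,0,0,0,0],[0,0,0,-1,0,0,0],[0,0,0,-3,0,0,0],[0,0,0,-7,0,0,0],[0,0,0,-12,0,0,0],[0,0,0,-17,0,0,0],[0,0,0,-20,0,0,0],[0,0,0,-20,0,0,0],[0,0,0,-20,0,0,0]]}}

```text
t: 29.7
tcp_pos: [0.4904, 0.0804, 0.3248]
tool_rot: [0.073, 0.997, -0.0, 0.001]
force: [-0.6, -0.2, 0.1]
finger_gap: 0.998
```

```bash
python3 - <<'E'
from h import *
im,m=grab('wrist','w13'); s,ms=grab('side','s13'); grab('top','t13'); print(manip.sense()['tcp_pos'])
a=cv2.resize(im[120:320,180:380,::-1],(400,400),interpolation=cv2.INTER_CUBIC); b=cv2.resize(s[185:245,255:315,::-1],(400,400),interpolation=cv2.INTER_CUBIC)
cv2.imwrite("pics/v13.png",np.hstack([a,b]))
E
```

```text
[0.48942193 0.08042298 0.32224378]
```

View pics/v13.png

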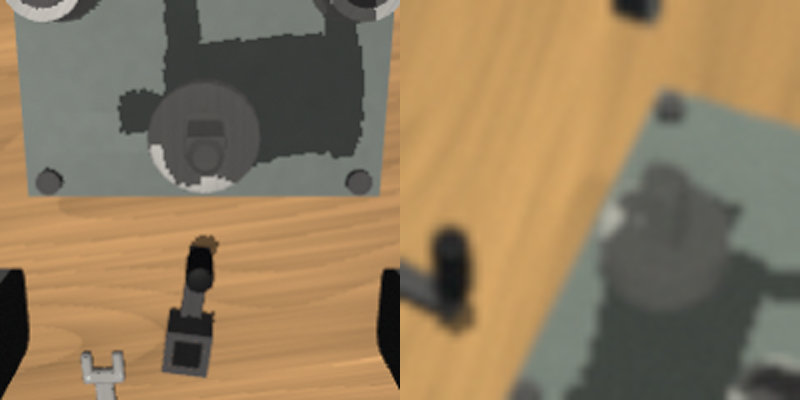

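Both discs are flat on the collar, with the square standing out through the bores at crop (205,150). The crank is at crop (187,354) with the wrench jaw at (103,365), so I'll use a partial jaw opening. Next: measure the crank from closer.

>>> {"fn": "drive_tool", "kwargs": {"increments": [[90,-5,0,0,0,0,0],[90,-10,-1,0,0,0,0],[90,-15,-1.5,0,0,0,0],[90,-17.5,-1.5,3,0,0,0],[90,-17.5,-1.5,7,0,0,0],[90,-17.5,-1.5,8,0,0,0],[90,-17.5,-1.5,8,0,0,0],[90,-17.5,-1.5,8,0,0,0],[90,-17.5,-1.5,8,0,0,0]]}}

```text
t: 30.75
tcp_pos: [0.6625, 0.0401, 0.2463]
tool_rot: [0.073, 0.997, -0.0, 0.002]
force: [-0.3, 0.9, -0.3]
finger_gap: 0.648
```

```bash
python3 - <<'E'
from h import *
im,m=grab('wrist','w14'); st=manip.sense(); print(st['tcp_pos'],st['finger_gap'],proj(m,[.683,.034,.04]),proj(m,[.603,.056,.064]))
cv2.imwrite("pics/v14.png",cv2.resize(im[120:320,180:380,::-1],(600,600),interpolation=cv2.INTER_CUBIC))
E
```

```text
[0.66253723 0.04005648 0.24637214] 0.6461933355290783 [279.56664796 203.77361647] [288.75498752 134.915629  ]
```

View pics/v14.png

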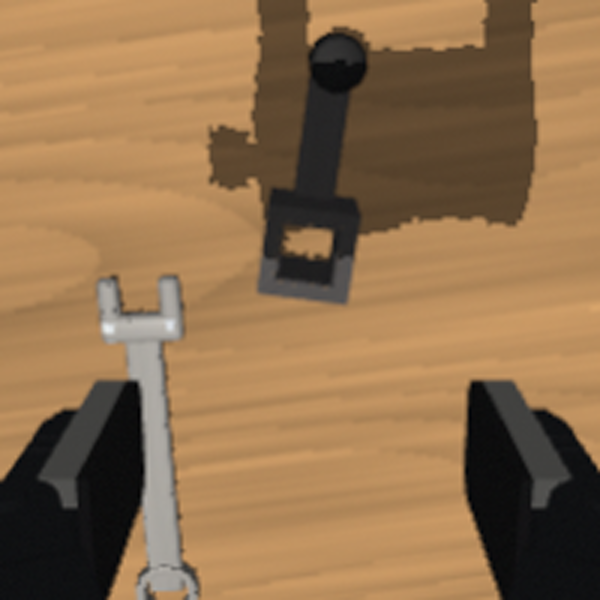

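```bash
python3 - <<'E'
from h import *
m=manip.camera_model('wrist'); P=lambda u,v,z: onz(m,180+(u+.5)/3-.5,120+(v+.5)/3-.5,z)
c=[P(*p,.04) for p in((259,292),(348,303),(359,216),(268,207))]
h=np.mean(c,0); k=P(338,62,.064); d=k-h; print(h,k,np.hypot(*d[:2]),np.degrees(np.arctan2(d[1],d[0])))
for a,b in((0,1),(3,2),(0,3),(1,2)): e=c[b]-c[a]; print(np.hypot(*e[:2]),np.degrees(np.arctan2(e[1],e[0])))
w=P(180,310,.005); print("wrench",w)
move([h[0],h[1],.014],ydir=np.radians(74.6))
E
```

```text
[0.68474949 0.03737258 0.04      ] [0.60923755 0.05902151 0.064     ] 0.07855398955358045 164.00264449203084
0.0372326938983641 74.26456517025358
0.03696489961629951 75.87899191348112
0.03602480747568947 165.06494715086615
0.03707104403453392 165.47899628731935
wrench [ 0.71069204 -0.02579462  0.005     ]
shift [-2.14  0.06 23.25] rot [0.    0.004 0.122]
```

>>> {"fn": "drive_tool", "kwargs": {"increments": [[90,-2.1,0,4,0,0,0.122],[90,-2.1,0,8,0,0,0.122],[90,-2.1,0,12,0,0,0.122],[90,-2.1,0,16,0,0,0.122],[90,-2.1,0,19,0,0,0.122],[90,-2.1,0,21,0,0,0.122],[90,-2.1,0,22.2,0,0,0.122],[90,-2.1,0,23,0,0,0.122],[90,-2.1,0,23,0,0,0.122],[90,-2.1,0,23,0,0,0.122]]}}

```text
t: 31.8
tcp_pos: [0.6835, 0.0368, 0.0152]
tool_rot: [0.134, 0.991, 0.0, 0.001]
force: [0.2, -1.9, 0.4]
finger_gap: 0.649
```

>>> {"fn": "drive_tool", "kwargs": {"increments": [[110,0,0,0,0,0,0],[130,0,0,0,0,0,0],[150,0,0,0,0,0,0],[200,0,0,0,0,0,0],[255,0,0,0,0,0,0],[255,0,0,0,0,0,0],[255,0,0,0,0,0,0]], "force": 50}}

```text
t: 32.5
tcp_pos: [0.6837, 0.0371, 0.0154]
tool_rot: [0.134, 0.991, 0.0, 0.001]
force: [-0.0, 1.3, 5.9]
finger_gap: 0.435
```

>>> {"fn": "drive_tool", "kwargs": {"increments": [[255,0,0,-1,0,0,0],[255,0,0,-3,0,0,0],[255,0,0,-6,0,0,0],[255,0,0,-10,0,0,0],[255,0,0,-15,0,0,0],[255,0,0,-19,0,0,0],[255,0,0,-23,0,0,0],[255,0,0,-25,0,0,0],[255,0,0,-25,0,0,0],[255,0,0,-25,0,0,0]]}}

```text
t: 33.5
tcp_pos: [0.6812, 0.0368, 0.2626]
tool_rot: [0.134, 0.991, -0.0, -0.001]
force: [-0.4, 0.4, -2.8]
finger_gap: 0.436
```

```bash
python3 - <<'E'
from h import *
im,m=grab('wrist','w15'); grab('side','s15'); st=manip.sense(); t=st['tcp_pos']; print(t,st['force'],st['finger_gap'])
# hub top: +z .0262 above tcp ; search hub top bore in image
g=proj(m,t+[0,0,.026]); print(g)
h=cv2.cvtColor(im,cv2.COLOR_RGB2GRAY); x0,y0=int(g[0])-45,int(g[1])-40
print(h[y0:y0+80:4,x0:x0+90:5])
move([.4913,.080,t[2]],ydir=np.radians(81.6))
E
```

```text
[0.68057967 0.03690486 0.26080786] [-0.37158289  0.1648878  -3.78235896] 0.4378526051578218
[283.42296267 280.64205907]
[[197  36  35  35  36  35  35  36  36  36  35  38  37  36  35  34  35  88]
 [120  37  36  35  38  36  36  37  36  35  35  36  38  35  36  36  35  37]
 [ 60  44  44  42  45  45  46  45  45  45  43  45  46  44  44  43  44  44]
 [ 60  44  43  45  45  45  45  44  44  44  44  46  44  44  44  45  44  44]
 [ 32  42  44  45  43  46  45  45  45  42  45  44  44  43  43  45  45  44]
 [ 28  44  45  64  41  41  42  41  41  43  61  60  59  40  53  44  44  42]
 [ 22  46  44  63  33 179 169 168 167 166 169 169 170  33  40  44  44  36]
 [ 18  45  45  65  33  76  74  98 100  97 124 124 122  33  41  45  44  33]
 [ 17  44  45  64  32  35  35  35  36  36  35  36  35  33  41  43  44  33]
 [ 16  45  45  66  31  35  35  36  36  35  35  35  35  34  41  45  44  29]
 [ 16  46  44  47  33  35  35  35  35  35  35  36  35  33  41  44  45  27]
 [ 17  45  44  59  32  35  35  37  36  35  36  37  36  32  41  45  44  23]
 [ 14  44  44  54  33  35  36  35  35  36  34  36  35  32  42  44  44  20]
 [ 16  44  43  43  33  35  34  36  35  35  36  36  35  34  44  44  44  19]
 [ 15  43  45  63  35  35  35  35  35  35  36  36  35  35  64  43  43  17]
 [ 16  45  43  69  36  35  36  36  35  35  36  36  34  35  62  44  43  16]
 [ 17  43  45  69  35  34  36  36  36  35  35  36  35  35  64  44  43  16]
 [ 17  44  45  65  43  41  43  42  43  42  41  42  40  42  59  45  44  61]
 [ 49  45  44  44  42  44  45  44  44  44  44  44  44  44  44  44  44 123]
 [113  45  45  43  42  43  44  43  44  43  44  44  44  43  44  43  44 167]]
shift [19.39 -0.87  0.11] rot [-0.001 -0.006 -0.122]
```

```bash
python3 - <<'E'
from h import *
m=manip.camera_model('wrist'); st=manip.sense(); t=st['tcp_pos']; r=R.from_quat(st['tool_rot'])
im=cv2.cvtColor(cv2.imread("pics/w15.png"),cv2.COLOR_BGR2GRAY)
print(im[248:330:1,245].tolist()); print(im[254:316,281].tolist())
for v in(282,283,284): print(r.inv().apply(onz(m,281.3,v,t[2]+.0246)-t).round(4))
E
```

```text
[44, 44, 43, 43, 42, 42, 43, 43, 44, 43, 43, 44, 44, 45, 45, 46, 44, 45, 44, 45, 44, 44, 44, 45, 45, 44, 44, 44, 45, 44, 45, 44, 46, 44, 43, 44, 44, 44, 44, 44, 44, 43, 44, 46, 45, 44, 45, 44, 44, 44, 44, 44, 44, 44, 43, 42, 43, 43, 44, 45, 45, 44, 44, 45, 45, 45, 45, 44, 44, 43, 43, 42, 43, 135, 173, 174, 174, 171, 166, 165, 174, 171]
[44, 44, 44, 43, 64, 64, 42, 103, 154, 168, 166, 167, 169, 153, 97, 34, 36, 34, 36, 36, 35, 35, 35, 35, 37, 35, 36, 35, 36, 35, 35, 36, 35, 36, 35, 36, 36, 35, 35, 36, 36, 36, 36, 35, 35, 35, 35, 35, 35, 35, 34, 35, 41, 43, 43, 44, 69, 53, 43, 44, 44, 44]
[ 0.0003 -0.001  -0.0246]
[-0.0002 -0.001  -0.0246]
[-0.0007 -0.001  -0.0246]
```

>>> {"fn": "drive_tool", "kwargs": {"increments": [[255,4,-0.2,0,0,0,-0.04],[255,8,-0.4,0,0,0,-0.08],[255,12,-0.6,0,0,0,-0.122],[255,16,-0.8,0,0,0,-0.122],[255,18.5,-0.9,0,0,0,-0.122],[255,19.4,-0.9,0,0,0,-0.122],[255,19.4,-0.9,0,0,0,-0.122],[255,19.4,-0.9,0,0,0,-0.122],[255,19.4,-0.9,0,0,0,-0.122]]}}

```text
t: 34.5
tcp_pos: [0.4948, 0.0792, 0.2636]
tool_rot: [0.074, 0.997, -0.0, 0.001]
force: [1.6, -0.4, -3.7]
finger_gap: 0.436
```

```bash
python3 -c "
from h import *
move([.4907,.080,.1855],ydir=np.radians(81.6)); print(manip.sense()['tcp_pos'])"
```

```text
shift [0.43 0.02 7.81] rot [-0.     0.001 -0.001]
[0.49481673 0.0792226  0.26363104]
```

>>> {"fn": "drive_tool", "kwargs": {"increments": [[255,0.3,0.05,2,0,0,0],[255,0.3,0.05,4,0,0,0],[255,0.3,0.05,5.5,0,0,0],[255,0.3,0.05,6,0,0,0],[255,0.3,0.05,6,0,0,0],[255,0.3,0.05,6,0,0,0]]}}

```text
t: 35.1
tcp_pos: [0.4912, 0.0804, 0.2043]
tool_rot: [0.073, 0.997, -0.0, 0.001]
force: [-0.9, 0.2, -3.0]
finger_gap: 0.434
```

Now lower the crank onto the square.

>>> {"fn": "drive_tool", "kwargs": {"increments": [[255,0.05,-0.03,0.5,0,0,0],[255,0.05,-0.03,1.0,0,0,0],[255,0.05,-0.03,1.3,0,0,0],[255,0.05,-0.03,1.6,0,0,0],[255,0.05,-0.03,1.9,0,0,0],[255,0.05,-0.03,2.2,0,0,0],[255,0.05,-0.03,2.5,0,0,0],[255,0.05,-0.03,2.5,0,0,0]]}}

```text
t: 35.9
tcp_pos: [0.4896, 0.0806, 0.1784]
tool_rot: [0.073, 0.997, 0.0, -0.0]
force: [1.2, 1.8, -4.3]
finger_gap: 0.434
```

>>> {"fn": "drive_tool", "kwargs": {"increments": [[255,-0.08,-0.04,0.4,0,0,0],[255,-0.08,-0.04,0.8,0,0,0],[255,-0.08,-0.04,1.2,0,0,0],[255,-0.08,-0.04,1.6,0,0,0],[255,-0.08,-0.04,2.0,0,0,0],[255,-0.08,-0.04,2.4,0,0,0],[255,-0.08,-0.04,2.6,0,0,0],[255,-0.08,-0.04,2.6,0,0,0]]}}

```text
t: 36.7
tcp_pos: [0.4902, 0.08, 0.1524]
tool_rot: [0.073, 0.997, -0.0, -0.0]
force: [1.3, 4.6, -3.7]
finger_gap: 0.428
```

>>> {"fn": "drive_tool", "kwargs": {"increments": [[255,0,0,0.1,0,0,0],[255,0,0,0.2,0,0,0],[255,0,0,0.3,0,0,0],[255,0,0,0.4,0,0,0],[255,0,0,0.4,0,0,0]]}}

```text
t: 37.2
tcp_pos: [0.4904, 0.0802, 0.1493]
tool_rot: [0.073, 0.997, 0.0, 0.0]
force: [-0.8, 4.8, 1.9]
finger_gap: 0.434
```

Crank underside is at about 134 mm with contact, so it is seated. Release, back off, and check.

>>> {"fn": "drive_tool", "kwargs": {"increments": [[120,0,0,0,0,0,0],[60,0,0,0,0,0,0],[0,0,0,0,0,0,0],[0,0,0,0,0,0,0],[0,0,0,0,0,0,0],[0,0,0,-1,0,0,0],[0,0,0,-3,0,0,0],[0,0,0,-7,0,0,0],[0,0,0,-12,0,0,0],[0,0,0,-17,0,0,0],[0,0,0,-20,0,0,0],[0,0,0,-20,0,0,0],[0,0,0,-20,0,0,0]]}}

```text
t: 38.5
tcp_pos: [0.4901, 0.0799, 0.3498]
tool_rot: [0.073, 0.997, -0.0, 0.001]
force: [0.6, 0.2, -0.3]
finger_gap: 0.998
```

```bash
python3 - <<'E'
from h import *
im,m=grab('wrist','w16'); s,ms=grab('side','s16'); t,mt=grab('top','t16'); print(manip.sense()['tcp_pos'])
print("pred hub top",proj(m,[.4913,.0797,.174]),"knob",proj(m,np.array([.4913,.0797,.198])+.078*np.array([np.cos(np.radians(171.6)),np.sin(np.radians(171.6)),0])))
a=cv2.resize(im[60:260,180:380,::-1],(500,500),interpolation=cv2.INTER_CUBIC); b=cv2.resize(s[185:260,255:300,::-1],(300,500),interpolation=cv2.INTER_CUBIC)
cv2.imwrite("pics/v16.png",np.hstack([a,b]))
E
```

```text
[0.48916266 0.07993742 0.3473489 ]
pred hub top [282.12231129 193.30221994] knob [282.28988833 119.08848489]
```

View pics/v16.png

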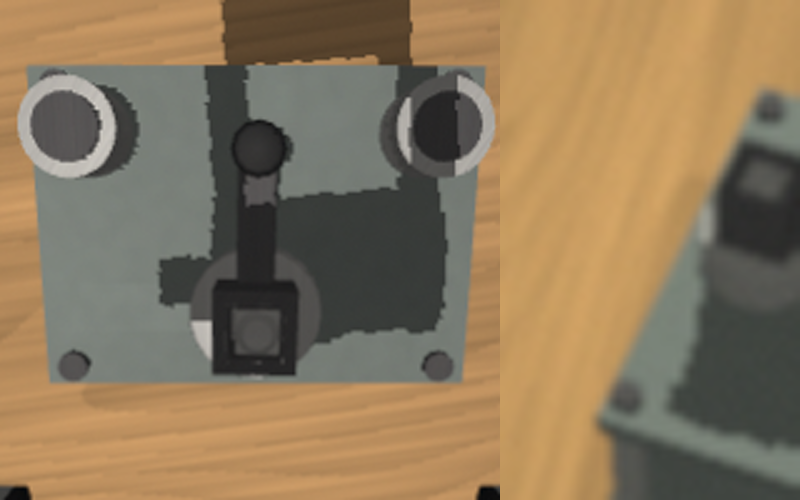

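```bash
python3 - <<'E'
from h import *
m=manip.camera_model('wrist'); P=lambda u,v,z: onz(m,180+(u+.5)/2.5-.5,60+(v+.5)/2.5-.5,z)
A=lambda d: np.degrees(np.arctan2(d[1],d[0]))
k=P(259,148,.198);h=P(255,328,.174);n=P(256,332,.178);a=P(67,126,.152);b=P(446,126,.152)
print(k,h,n,a,b); print("arm",A(k-h),"mid",A((a+b)/2-h), "perp rolls",A(b-a)+90)
E
```

```text
[0.41237681 0.09215398 0.198     ] [0.48610982 0.07979739 0.174     ] [0.48714352 0.08007861 0.178     ] [0.3887734  0.01051196 0.152     ] [0.41313547 0.17551125 0.152     ]
arm 170.48646008719416 mid 171.17932559874615 perp rolls 171.60098734423738
```

```bash
python3 - <<'E'
from h import *
a=cv2.imread("pics/top0.png");b=cv2.imread("pics/t16.png")
for n,(x,y,w,h) in dict(hammer=(100,235,40,90),wrench=(288,120,22,55),grease=(418,268,34,32),pink=(345,162,24,22),purple=(371,198,24,24)).items():
    print(n,cv2.absdiff(a[y:y+h,x:x+w],b[y:y+h,x:x+w]).mean().round(2))
print(manip.sign_off())
E
```

```text
hammer 7.9
wrench 8.42
grease 8.23
pink 8.78
purple 7.12
the job is handed in; nothing more can be done
None
```

```bash
python3 - <<'E'
import cv2,numpy as np
a=cv2.imread("pics/top0.png",0);b=cv2.imread("pics/t16.png",0)
for n,(x,y,w,h) in dict(hammer=(100,235,40,90),wrench=(288,120,22,55),grease=(418,268,34,32),background=(440,150,60,60)).items():
    p,q=a[y:y+h,x:x+w].astype(np.float32),b[y:y+h,x:x+w].astype(np.float32)
    print(n,np.round(cv2.phaseCorrelate(p,q)[0],2),abs(p-q).mean().round(1),(q-p).mean().round(1))
E
```

```text
hammer [0.03 0.01] 8.4 8.4
wrench [ 0.01 -0.01] 8.8 8.8
grease [0.01 0.02] 8.5 8.5
background [-0.03 -0.04] 8.5 8.5
```

The ring bender is back together and the job is handed in at about 39 s of robot time; no verdict is reported. The spindle went into its two bearings first, then the two plain steel discs that were on the bench, and last the crank. The pink and purple look-alikes were left alone.

- **Spindle:** it met the plate at the height where the collar should sit (foot about 18 mm above the bench). The pictures then showed the collar flat on the plate.
- **Discs:** both slid on with almost no force and look flat and stacked in the pictures. I did not measure their heights after release; each was let go 1–2 mm above its seat.
- **Crank:** it touched down with its underside at about 134 mm, which is fully down on two discs. I could not confirm the seat more closely than the pictures allow.
- **Arm direction:** in the last wrist picture the arm points at about 170.5°, against 171.2–171.6° for midway between the rolls. The roughly 1° difference is within what I can read off the picture.
- **Hammer, wrench and jar:** the before and after top pictures show a shift of under 0.05 pixel. A first check by pixel difference read about 8 everywhere, but the later picture is simply brighter by that amount, plain bench included.

One reading disagreed: a hub centre picked by eye came out about 5 mm nearer the robot, because I had included part of the hub's side face.

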